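# Clamp the limewood blank on the carving board

### The arm

A 6-joint arm with a two-finger parallel gripper is mounted at the origin on a cart in front of the work surface, level with it; the furniture and walls round the work are solid. World frame = base frame: x ahead of the robot, y to its left, z up, the work surface at z = 0. Lengths are in m, angles in rad, forces in N, time in s.
With the tool pointing down it reaches from about 0.35 to 0.775 m from the base axis. Payload 5.5 kg.
Tool frame: the origin (TCP) lies midway between the tips of the shut fingers; the grasp point (between the pads) lies 19 mm behind it; z points along the fingers, y is the line along which they close (so a half turn about z gives the same grasp; the last joint's range is limited). The gripper opens to 85 mm and grips with 20 to 120 N. Pads are 22 mm wide; open, the fingers measure 114 mm over their backs; the gripper's body (76 mm by 85 mm) begins 54 mm behind the grasp point. The pads swing forward as they close: fully open they stand 13 mm farther back than shut.
Start: joints at [1.017, 0.313, 0.046, 1.304, 0, 1.431], TCP at [0.231, 0.527, 0.231] pointing down, gripper open.
Joint ranges: [-2.76, 2.76], [-0.86, 1.69], [-1.03, 1.26], [-2.2, 2.34], [-1.47, 1.5], [-3.14, 3.14]. Speed limits (rad/s): [2.57, 2.57, 3.14, 3.14, 3.14, 3.14].

### API

Orientations are given as a unit quaternion [w, x, y, z].
In Python, from workcell import env gives the robot as it stands.
- The arm moves only by the tool move_arm, never from a script. Its argument "targets" is a list of rows, each a list of 3 entries, a list of its own where there are three numbers: the shift along the tool's x, y, z in mm, then the turn, a rotation vector about the tool's x, y, z in units of 10 degrees (1.0 is 10 degrees), then the closure, from -1 (fully open) to 1 (shut). In form: [[[dx, dy, dz], [ax, ay, az], gripper], ...]. A call has 1 to 5 rows; each row is the pose to reach, as a shift and turn from the pose commanded when the call began, along the tool's axes at that moment; what a row does not reach only later rows make up. A row lasts 1/8 s, in which the tool goes at most 62.5 mm and 10.7 degrees, less where a joint would pass 70% of its speed; a pose out of reach is approached as far as the arm can. A call with a gripper value outside its range is refused whole. The fingers move at their own pace and stop on an object; "squeeze" is the grip in N (left out, the last holds). Time passes only in rows, so rows that repeat a pose let the fingers close. It gives the time, the measured TCP pose, the force, the opening and the grip force at its end, in the units of the state.
- env.get_state(): the state, without advancing time (a new reading comes with each control period).
- env.read_camera(name): name is "side" or "top" or "wrist"; returns a dict with "pixels" (420x560x3 uint8, red, green, blue), "fovy" (degrees; the focal length in pixels is half the picture's height over the tangent of half this angle, whatever the lens; pixels are square), "cx", "cy" (the principal point, pixels), "dist_coeffs" ([k1, k2, p1, p2, k3] as OpenCV has them; the pictures are not rectified), "extrinsics" (4x4, takes a point from world to camera coordinates); the wrist camera has in their place "mount" (4x4, takes a point from camera to tool coordinates, whose origin is the TCP and whose axes are the flange's). Camera axes: x right, y up, looking along -z (the intrinsics and any distortion apply to the point x, -y, -z); pixel columns grow to the right and rows downward; lengths in m; the calibration is good to about 2 mm. A picture is of the moment at which its call begins: read the wrist's pose just before it. There is no depth.
- env.hand_in(): hands the job in; it is judged then, once.
Trained networks look in a picture, given as the dict that the camera call returned (one of the last four; its "shot" number tells which), for a name from the list of things; names that differ only in an ending like _2 or _b are one class to them, and where a whole thing is asked for, a point or a joint stands for the part that bears it (a point fixed in the world has none). Each returns a list of dicts, best first, with "confidence" (0 to 1); they miss things now and then, are a little off and sometimes report something else, mostly with a low value. They report only what shows in the picture. A call takes as long as a camera call. They do not tell look-alikes from the thing itself.
- env.spot_in(thing, picture): "centre" ([x, y, z] in m, in world coordinates, good to about 4 mm: the middle of the surface that is visible of it).
- env.regions_of(thing, picture): "mask" (420x560 bool, what is visible of it).
- env.landmark_of(thing, picture): "centre" ([x, y, z] in m, in world coordinates, good to about 4 mm: a listed point, or the origin of a listed thing).
The state is a dict: "clock": time; "joint_pos": joint angles; "qvel": joint speeds; "tau": joint torques, N m; "tcp_pos": TCP position; "orientation": TCP orientation; "wrist_force": force on the tool from outside, world axes, zero at the start; "ft_torque": the same for the moment, N m; "finger_gap": finger opening in m; "grip_force": force on a finger pad.
Only numpy, scipy, OpenCV 4.12 (cv2) and the standard library are available. Lean on these libraries where they do the work, as an engineer would, in place of code of your own. Each camera call takes 0.05 s, during which the arm holds its last target. There are 200 camera calls.

### The job

Get the limewood blank ready for carving: gently slide it flat along the carving board until its far end is fully home and square against the wooden stop, then push the clamp's free jaw down its bar by the thumb plate, without ramming it, until the rubber foot meets the wood and the jaw tips up and binds on the bar. Then turn the wooden handle clockwise to clamp the blank firmly, with about 40 N under the foot and never over 60 N, which would bruise the soft wood, and let go. Leave the tools beside the board where they lie.

Things in the scene. Friction and masses are not known exactly. Their poses are not given: they have to be found in the camera images.
- board: Plywood carving board, 320 x 180 x 18 mm, screwed to the bench. Origin on its underside; x points away from the robot (-170 mm near edge, +150 mm far edge), y left, z up; top at z = 18 mm. A wooden stop strip, 22 mm deep, 20 mm high, lies across it, near face at x = 40 mm. Behind it the clamp's steel bar (22 x 8 mm) stands upright at x = 125 mm, y = 0, its top 158 mm above the bench.
- stop: The wooden stop strip screwed across the board, 180 mm long, 22 mm deep, 20 mm high; origin on the board's top in the middle of the strip's near face, axes as the board's.
- stop_face (a point): Middle of the near face of the stop strip, 10 mm above the board's top; axes as the board's.
- blank: Loose limewood block, 150 x 84 x 28 mm, 0.2 kg, flat and lengthwise on the board, 20 to 45 mm short of the stop, up to 0.1 rad askew. Its y axis points along its length to the stop, x up, z left; origin at mid length and height of its right-hand long side. Pushed at one point it can jam askew on the stop; pushed across its end, as by two spread fingertips, it stays square.
- blank_front (a point): Middle of the blank's near end face (the one towards the robot), 14 mm above the board's top.
- blank_back (a point): Middle of the blank's far end face, the one that goes against the stop.
- jaw: The clamp's free jaw: a dark iron collar (58 mm tall) round the bar, with an arm reaching 130 mm towards the robot that carries nut, upright screw, rubber foot and handle. Origin in the collar's middle on the bar's axis, axes as the board's, 102 to 122 mm above the bench at the start. It stays where left and slides under a few newtons on the thumb plate, 14 to 46 mm until the foot meets the blank.
- jaw_tilt (a joint): Tilt of the jaw on the bar in rad: -0.015 (arm drooping) while free. When the wood stops the foot and the thumb plate is pushed on a few mm more, the arm tips up through 0 and the collar bites the bar; the jaw then stays bound when let go. A steady push of about 15 N leaves a tilt of about +0.006 and 9 N on the foot; fully tightened it is about +0.018.
- thumb_plate: Ribbed thumb plate, 32 x 22 mm, on top of the arm, 42 mm from the bar's axis towards the robot; origin in the middle of its underside, ribbed top 6 mm above. The bar's top stands at most 60 mm above it. The handle's axis is 88 mm nearer to the robot, its top up to 250 mm above the bench: come down between bar and handle with shut fingers. More than about 30 N would ram the jaw.
- handle_axis (a point): Where to grip the upright wooden handle (round, 30 mm thick, 75 mm tall): on its axis, fixed to the jaw, 62 mm above the nut's top; the handle's top is 24 to 35 mm higher. Clockwise from above tightens; drag 0.15 N m plus 0.02 N m for each 10 N on the foot; stays where left. From a jaw bound with 9 N on the foot about 1.75 rad, best in two grasps, give 40 N.
- chisel: Modelling chisel with a wooden handle, 175 mm long, lying on the bench to the right of the board.
- hook_tool: Modelling hook with a wooden handle, 180 mm long, lying farther right beside the chisel.
- sanding_block: Brown sanding block, 61 x 112 x 32 mm, on the bench to the left of the board.
- nut (a point): Middle of the nut's top at the end of the arm, on the screw's axis, 28 mm above the jaw's origin. The quick screw goes down 12 mm a turn, of which about 0.4 lowers the handle and the rest tips the arm up. The rubber foot (32 mm across, gives 1 mm per 25 N, does not turn) hangs 58 to 70 mm below this point: how far the screw is wound out differs each time and is not measured, so it must be felt.
There are look-alikes about, which are no part of the job. What is shaped like the blank but yellow is not meant.

How it is judged:
By the outcome, as a careful person would: the job done as asked, in the order asked, and still so for the second after the job is handed in, with the robot touching nothing.
It also fails if it takes over 64 s, if anything falls off the work surface, if the arm or the gripper's body presses on something with over 40 N, if the wrist force passes 120 N, or if a joint passes its speed limit or range.

## Working session

There is one attempt and no reset: what is moved stays moved. The work goes in short steps, Python scripts to look and compute and a tool call to move; the robot and the scene stay as the last step left them, time stands still between calls to the robot, and variables do not carry over. Pictures are saved under pics/ and viewed, at most 10 in all, crops included, and the job is handed in when it is done.

Besides the shell and the picture viewer there is one more tool, called as a command line: name --argument value ..., lists and objects as JSON in quotes. move_arm: Moves the arm, as the interface text tells. Its arguments: {"type":"object","properties":{"targets":{"type":"array","items":{"type":"array"}},"squeeze":{"type":"number"}},"required":["targets"]}

```bash
mkdir -p pics; ls
cat > h.py <<'E'
import numpy as np, cv2
from workcell import env
from scipy.spatial.transform import Rotation as R
def st(): return env.get_state()
def save(p,n): cv2.imwrite(f'pics/{n}.png',cv2.cvtColor(p['pixels'],cv2.COLOR_RGB2BGR))
def K(p):
    f=210/np.tan(np.radians(p['fovy'])/2); return np.array([[f,0,p['cx']],[0,f,p['cy']],[0,0,1.]])
def W2C(p,s=None):
    if 'extrinsics' in p: return np.array(p['extrinsics'])
    q=s['orientation']; T=np.eye(4); T[:3,:3]=R.from_quat([q[1],q[2],q[3],q[0]]).as_matrix(); T[:3,3]=s['tcp_pos']
    return np.linalg.inv(T@np.array(p['mount']))
F=np.diag([1,-1,-1.])
def proj(p,X,s=None):
    T=W2C(p,s); c=(np.atleast_2d(X)@T[:3,:3].T+T[:3,3])@F
    return cv2.projectPoints(c,np.zeros(3),np.zeros(3),K(p),np.array(p['dist_coeffs']))[0][:,0]
def ray(p,uv,s=None):
    T=W2C(p,s); n=cv2.undistortPoints(np.array(uv,float).reshape(-1,1,2),K(p),np.array(p['dist_coeffs']))[:,0]
    d=np.c_[n,np.ones(len(n))]@F@T[:3,:3]; o=-T[:3,:3].T@T[:3,3]; return o,d
def onz(p,uv,z,s=None):
    o,d=ray(p,uv,s); return o+d*((z-o[2])/d[:,2])[:,None]
def tool(s,v):
    q=s['orientation']; return R.from_quat([q[1],q[2],q[3],q[0]]).inv().apply(v)
E
cat > a.py <<'E'
from h import *
s=st(); print(s['tcp_pos'],s['orientation'],s['clock'],s['finger_gap'])
for c in ['top','side']:
    p=env.read_camera(c); save(p,c+'0')
    print(c,p['fovy'],np.round(p['extrinsics'],3).tolist())
    for n in ['board','stop','stop_face','blank','blank_front','blank_back','jaw','thumb_plate','handle_axis','nut']:
        print(n,[(np.round(r['centre'],4).tolist(),round(r['confidence'],2)) for r in env.landmark_of(n,p)[:3]])
E
python3 a.py
```

```text
pics
[0.23093642 0.52601687 0.23042285] [-2.93536169e-04  2.05406146e-01  9.78676392e-01 -8.65394491e-04] 0.0 0.08541622203731984
top 50.15655810298518 [[0.009, -0.999, -0.043, 0.046], [0.989, 0.002, 0.149, -0.57], [-0.149, -0.044, 0.988, -0.907], [0.0, 0.0, 0.0, 1.0]]
board [([0.5922, -0.0071, 0.0013], 0.57), ([0.6727, -0.0219, 0.1298], 0.52)]
stop [([0.6266, -0.0135, 0.0229], 0.92)]
stop_face [([0.633, -0.0142, 0.0276], 0.84), ([0.597, 0.0029, 0.0325], 0.28)]
blank [([0.5163, -0.0304, 0.0292], 0.92), ([0.4116, 0.2192, 0.0158], 0.83)]
blank_front [([0.4479, 0.0224, 0.0326], 0.9), ([0.3429, 0.1642, 0.0133], 0.57)]
blank_back [([0.5953, 0.0021, 0.0346], 0.93), ([0.3997, 0.3063, 0.0093], 0.7)]
jaw [([0.673, -0.0233, 0.1361], 0.68), ([0.7146, -0.0354, 0.1105], 0.56)]
thumb_plate [([0.6767, -0.0234, 0.132], 0.44), ([0.5427, -0.2, 0.0018], 0.21)]
handle_axis [([0.582, -0.0015, 0.199], 0.79), ([0.583, -0.0058, 0.1404], 0.64), ([0.5935, 0.004, 0.0368], 0.29)]
nut [([0.5852, -0.0064, 0.1389], 0.59)]
side 48.138600529375196 [[1.0, -0.03, -0.003, -0.563], [0.013, 0.328, 0.944, -0.164], [-0.028, -0.944, 0.329, -1.134], [0.0, 0.0, 0.0, 1.0]]
board [([0.594, -0.0103, -0.0001], 0.6)]
stop [([0.6327, -0.013, 0.0165], 0.89)]
stop_face [([0.6327, -0.0112, 0.0287], 0.9)]
blank [([0.4079, 0.2161, 0.0135], 0.78), ([0.5143, -0.0267, 0.0298], 0.61)]
blank_front [([0.346, 0.1639, 0.0149], 0.9), ([0.4445, 0.0231, 0.0317], 0.59)]
blank_back [([0.5941, 0.0087, 0.0363], 0.78), ([0.3926, 0.3027, 0.0113], 0.68)]
jaw [([0.5941, 0.0074, 0.0342], 0.69), ([0.5498, -0.1389, 0.0027], 0.67), ([0.7108, -0.0333, 0.1099], 0.59)]
thumb_plate [([0.6707, -0.0243, 0.1319], 0.46)]
handle_axis [([0.5845, -0.0052, 0.1989], 0.94)]
nut [([0.5886, -0.0029, 0.1354], 0.94)]
```

```bash
python3 -c "
import cv2,numpy as np
a=cv2.imread('pics/top0.png');b=cv2.imread('pics/side0.png')
cv2.imwrite('pics/t1.png',cv2.resize(a,(800,600)));cv2.imwrite('pics/s1.png',cv2.resize(b,(800,600)))"
```

```text
(no output)
```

View pics/t1.png

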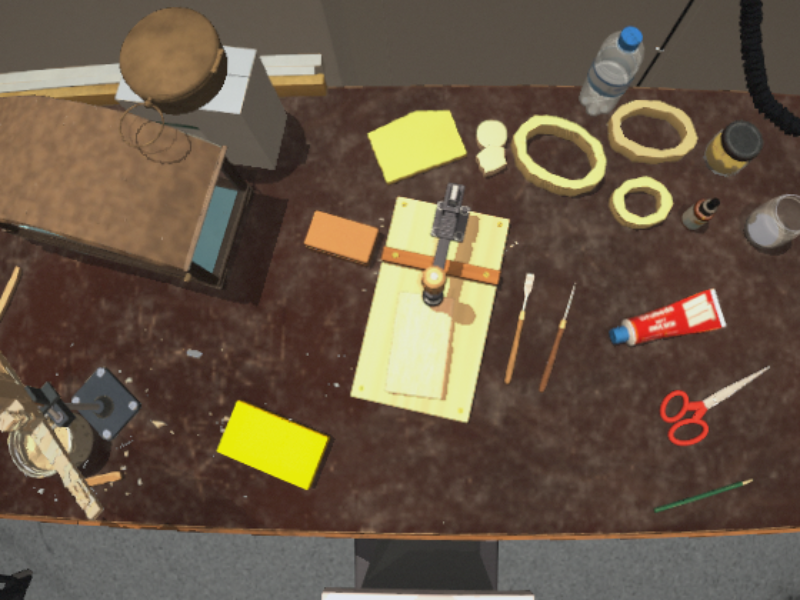

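View pics/s1.png

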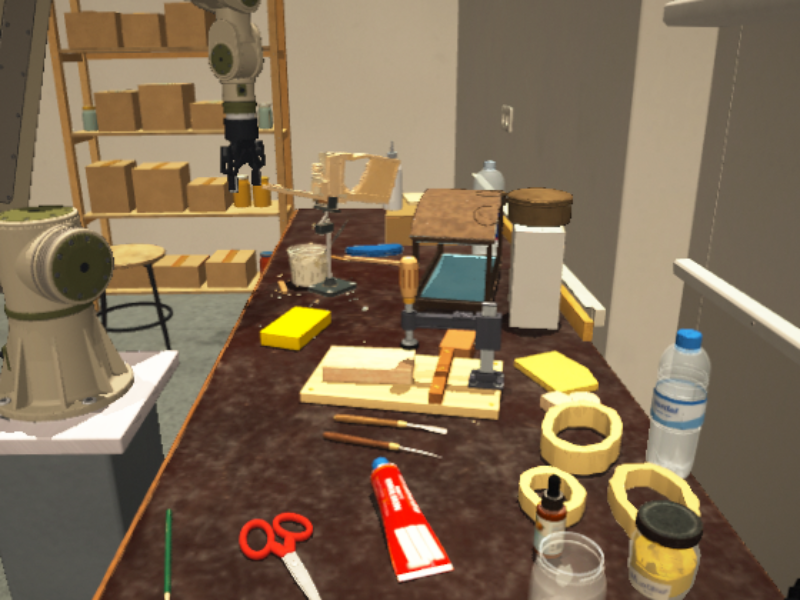

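The top view shows the board, tilted about -0.2 rad. The pale blank is at (390-450, 290-398), the clamp bar at (453,195), the handle at (433,275) and the stop running (383,255)-(500,275). The yellow look-alike is at (273,445). The side view agrees. Next I'll measure the edges.

```bash
cat > b.py <<'E'
from h import *
p=env.read_camera('top'); save(p,'top1')
a=cv2.imread('pics/top1.png')[125:305,235:375]; cv2.imwrite('pics/c1.png',cv2.resize(a,None,fx=3.3,fy=3.3,interpolation=cv2.INTER_CUBIC))
for n in ['blank','stop','board']:
    for r in env.regions_of(n,p)[:2]:
        m=r['mask'].astype(np.uint8); c=max(cv2.findContours(m,0,1)[0],key=cv2.contourArea)
        q=cv2.boxPoints(cv2.minAreaRect(c)); z={'blank':.046,'stop':.038,'board':.018}[n]
        print(n,r['confidence'],np.round(q).tolist(),np.round(onz(p,q,z),4)[:,:2].tolist())
E
python3 b.py
```

```text
blank 0.91 [[269.0, 275.0], [278.0, 203.0], [319.0, 208.0], [310.0, 280.0]] [[0.4488, 0.0654], [0.6009, 0.0464], [0.589, -0.0409], [0.4379, -0.0201]]
blank 0.86 [[149.0, 317.0], [165.0, 278.0], [232.0, 305.0], [216.0, 344.0]] [[0.3572, 0.3161], [0.4398, 0.2841], [0.3852, 0.141], [0.3045, 0.173]]
stop 0.91 [[310.0, 193.0], [313.0, 181.0], [349.0, 188.0], [347.0, 200.0]] [[0.6226, -0.0222], [0.6489, -0.027], [0.6343, -0.1059], [0.6081, -0.1008]]
stop 0.32 [[268.0, 275.0], [278.0, 203.0], [320.0, 209.0], [309.0, 281.0]] [[0.448, 0.0667], [0.6019, 0.0463], [0.5892, -0.0416], [0.4363, -0.0195]]
board 0.7 [[246.0, 277.0], [280.0, 121.0], [361.0, 138.0], [326.0, 294.0]] [[0.445, 0.116], [0.7952, 0.0441], [0.7525, -0.1368], [0.4083, -0.0565]]
```

View pics/c1.png

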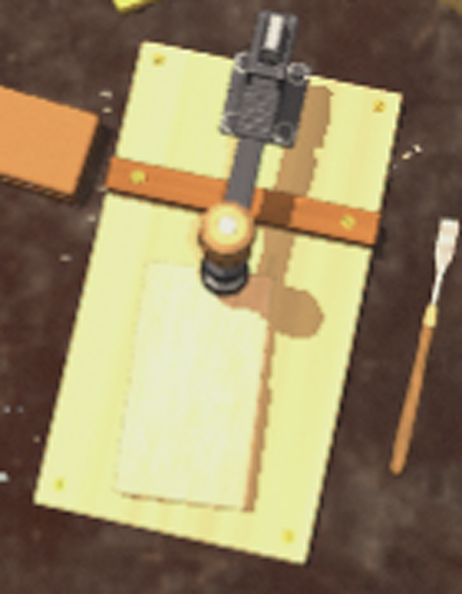

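The crop shows the board corners at (35,502), (306,562), (402,93) and (142,42). The blank's corners are at (148,263), (117,490), (243,508) and (270,278), and the stop's near top edge runs (108,192)-(373,243).

```bash
cat > c.py <<'E'
from h import *
p=env.read_camera('top')
def P(l,z): return onz(p,(np.array(l,float)+.5)/3.3-.5+[235,125],z)[:,:2]
B=P([(35,502),(306,562),(402,93),(142,42)],.018); print('board',B.round(4).tolist())
L=P([(148,263),(117,490),(243,508),(270,278)],.046); print('blank',L.round(4).tolist())
S=P([(108,192),(373,243)],.038); print('stop',S.round(4).tolist())
a=lambda v: np.arctan2(v[1],v[0])
print('yaw board',a(B[3]-B[0]),a(B[2]-B[1]),a(B[0]-B[1])-np.pi/2,a(B[3]-B[2])-np.pi/2,'stop',a(S[0]-S[1])-np.pi/2)
print('yaw blank',a(L[0]-L[1]),a(L[3]-L[2]),a(L[1]-L[2])-np.pi/2,'front',(L[1]+L[2])/2,'back',(L[0]+L[3])/2,'sizes',np.linalg.norm(L[0]-L[1]),np.linalg.norm(L[1]-L[2]))
print('bsz',np.linalg.norm(B[3]-B[0]),np.linalg.norm(B[0]-B[1]))
ps=env.read_camera('side')
# triangulate handle top & plate from landmark pixels averaged
pts={'handle_axis':[],'nut':[],'thumb_plate':[],'jaw':[]}
for q in (p,ps):
  for n in pts:
    r=[x for x in env.landmark_of(n,q) if x['centre'][2]>.09]
    print(n,[(np.round(x['centre'],4).tolist(),round(x['confidence'],2)) for x in r[:2]])
E
python3 c.py
```

```text
board [[0.4445, 0.1171], [0.4072, -0.0585], [0.719, -0.1256], [0.7553, 0.0501]]
blank [[0.5973, 0.0437], [0.452, 0.0621], [0.4413, -0.0172], [0.5877, -0.0346]]
stop [[0.646, 0.0706], [0.6121, -0.1018]]
yaw board -0.21257715722504267 -0.21200503039993257 -0.20895180972126104 -0.20360382536958488 stop -0.1938514915750238
yaw blank -0.12610878444800278 -0.11824435691710158 -0.13461338010529666 front [0.44665756 0.02246644] back [0.59250222 0.0045603 ] sizes 0.1464722501273598 0.08004143059061926
bsz 0.3179795939601433 0.1795108277977085
handle_axis [([0.5851, -0.0064, 0.1965], 0.9)]
nut [([0.5839, -0.0033, 0.1373], 0.78), ([0.5829, -0.0071, 0.1968], 0.25)]
thumb_plate [([0.6718, -0.023, 0.1309], 0.55)]
jaw [([0.713, -0.0324, 0.108], 0.75)]
handle_axis [([0.5841, -0.0019, 0.1981], 0.83)]
nut [([0.5898, -0.0038, 0.1362], 0.73)]
thumb_plate [([0.6734, -0.0224, 0.1276], 0.45)]
jaw [([0.7166, -0.0355, 0.1102], 0.98)]
```

move_arm --targets '[[[-363,-380,0],[0,0,-1.17],-0.13],[[-363,-380,0],[0,0,-1.17],-0.13],[[-363,-380,0],[0,0,-1.17],-0.13],[[-363,-380,0],[0,0,-1.17],-0.13],[[-363,-380,0],[0,0,-1.17],-0.13]]' --squeeze 60

```text
clock: 2.42
tcp_pos: [0.3376, 0.2331, 0.2315]
orientation: [0.001, 0.103, 0.995, 0.0]
wrist_force: [1.8, 0.6, -0.6]
finger_gap: 0.0482
grip_force: 0.0
```

move_arm --targets '[[[-113,-181,0],[0,0,0],-0.13],[[-113,-181,80],[0,0,0],-0.13],[[-113,-181,160],[0,0,0],-0.13],[[-113,-181,160],[0,0,0],-0.13],[[-113,-181,160],[0,0,0],-0.13]]'

```text
clock: 3.05
tcp_pos: [0.4098, 0.0319, 0.0694]
orientation: [-0.001, 0.106, 0.994, -0.0]
wrist_force: [-0.0, 0.4, 0.6]
finger_gap: 0.0484
grip_force: 0.0
```

move_arm --targets '[[[0,0,44],[0,0,0],-0.13],[[0,0,44],[0,0,0],-0.13],[[-14,0,44],[0,0,0],-0.13],[[-20,0,44],[0,0,0],-0.13]]'

```text
clock: 3.55
tcp_pos: [0.4335, 0.0291, 0.0294]
orientation: [0.003, 0.104, 0.995, 0.0]
wrist_force: [-2.2, 0.7, 1.0]
finger_gap: 0.0483
grip_force: 1.3
```

```bash
cat > d.py <<'E'
from h import *
import sys
s=st(); p=env.read_camera('wrist'); save(p,sys.argv[1])
print(s['clock'],s['tcp_pos'],s['wrist_force'])
E
python3 d.py w1
```

```text
3.55 [0.43348472 0.02905913 0.02936884] [-2.19844924  0.67789812  1.01915016]
```

View pics/w1.png

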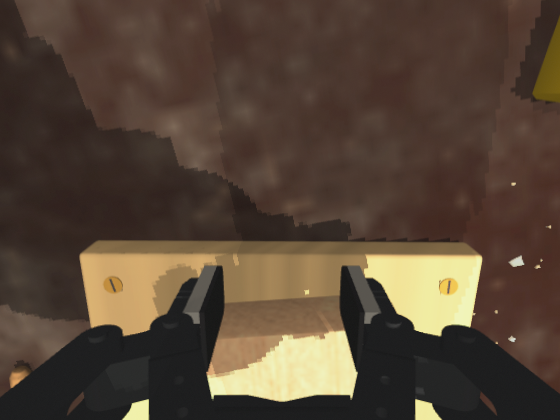

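The wrist view looks back at the board's near edge at row 245. The fingertips sit symmetrically about column 283, so they are centred on the board. Now I'll push.

move_arm --targets '[[[-6,0,0],[0,0,0],-0.13],[[-12,0,0],[0,0,0],-0.13],[[-18,0,0],[0,0,0],-0.13],[[-24,0,0],[0,0,0],-0.13],[[-30,0,0],[0,0,0],-0.13]]'

```text
clock: 4.22
tcp_pos: [0.4596, 0.0228, 0.0272]
orientation: [-0.0, 0.105, 0.995, -0.0]
wrist_force: [-2.7, 0.1, 3.6]
finger_gap: 0.0481
grip_force: 1.6
```

move_arm --targets '[[[-2,0,0],[0,0,0],-0.13],[[-4,0,0],[0,0,0],-0.13],[[-5,0,0],[0,0,0],-0.13]]'

```text
clock: 4.6
tcp_pos: [0.4646, 0.0218, 0.0272]
orientation: [0.0, 0.105, 0.995, -0.0]
wrist_force: [-1.9, 0.4, -0.2]
finger_gap: 0.0481
grip_force: 0.4
```

move_arm --targets '[[[-2,0,0],[0,0,0],-0.13],[[-4,0,0],[0,0,0],-0.13],[[-6,0,0],[0,0,0],-0.13]]'

```text
clock: 4.97
tcp_pos: [0.4704, 0.0206, 0.0273]
orientation: [0.0, 0.105, 0.995, 0.0]
wrist_force: [-0.8, -0.6, -0.1]
finger_gap: 0.0484
grip_force: 0.5
```

move_arm --targets '[[[-1,0,0],[0,0,0],-0.13],[[-2,0,0],[0,0,0],-0.13],[[-3,0,0],[0,0,0],-0.13]]'

```text
clock: 5.35
tcp_pos: [0.4729, 0.0201, 0.0273]
orientation: [-0.0, 0.105, 0.995, 0.0]
wrist_force: [-1.3, 1.3, 1.1]
finger_gap: 0.0483
grip_force: 1.0
```

move_arm --targets '[[[-1,0,0],[0,0,0],-0.13],[[-2,0,0],[0,0,0],-0.13],[[-2,0,0],[0,0,0],-0.13]]'

```text
clock: 5.72
tcp_pos: [0.4731, 0.0201, 0.027]
orientation: [-0.002, 0.105, 0.995, 0.0]
wrist_force: [-7.1, 3.2, 6.1]
finger_gap: 0.0487
grip_force: 3.5
```

move_arm --targets '[[[-1,0,0],[0,0,0],-0.13],[[-2,0,0],[0,0,0],-0.13],[[-2,0,0],[0,0,0],-0.13]]'

```text
clock: 6.1
tcp_pos: [0.473, 0.0201, 0.0267]
orientation: [-0.004, 0.104, 0.995, 0.0]
wrist_force: [-11.1, 3.0, 9.2]
finger_gap: 0.0482
grip_force: 5.7
```

move_arm --targets '[[[20,0,0],[0,0,0],-0.13],[[40,0,0],[0,0,0],-0.13],[[50,0,-60],[0,0,0],0.5],[[50,0,-120],[0,0,0],1],[[50,0,-180],[0,0,0],1]]'

```text
clock: 6.72
tcp_pos: [0.4288, 0.0295, 0.2097]
orientation: [0.001, 0.105, 0.995, -0.0]
wrist_force: [1.0, 0.5, 0.7]
finger_gap: -0.0
grip_force: 0.0
```

```bash
cat > e.py <<'E'
from h import *
p=env.read_camera('top'); save(p,'top2'); q=env.read_camera('side'); save(q,'side2')
a=cv2.imread('pics/top2.png')[125:305,235:375]; b=cv2.imread('pics/side2.png')[190:300,200:360]
a=cv2.resize(a,(467,600),interpolation=cv2.INTER_CUBIC); b=cv2.resize(b,(333,229),interpolation=cv2.INTER_CUBIC)
c=np.zeros((600,800,3),np.uint8); c[:,:467]=a; c[:229,467:]=b; cv2.imwrite('pics/c2.png',c)
print(st()['tcp_pos'],st()['clock'])
E
python3 e.py
```

```text
[0.4329577  0.02905514 0.21432794] 6.825
```

View pics/c2.png

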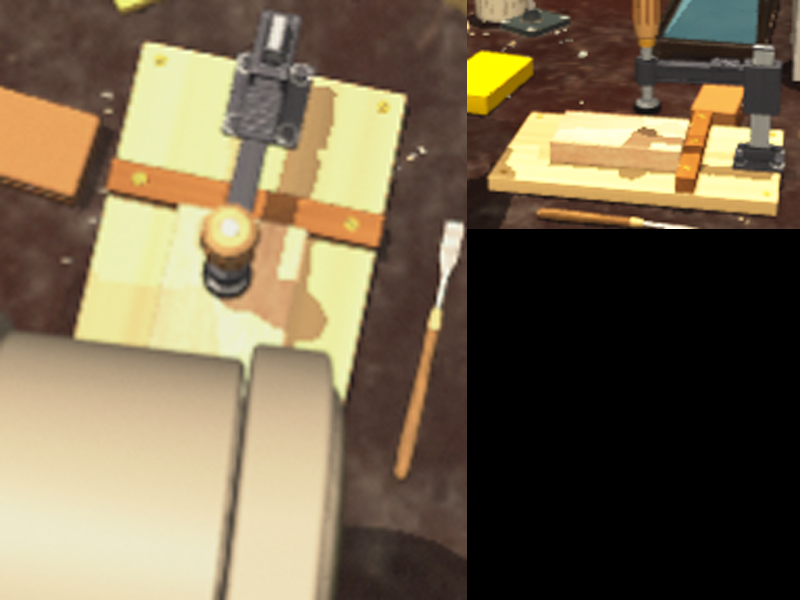

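The composite shows the blank's far end against the stop, with its left edge (178,205)-(150,350) parallel to the board edge. The side inset shows no gap. Next I go over the thumb plate with the fingers shut.

move_arm --targets '[[[0,0,-62],[0,0,0],1],[[-60,0,-68],[0,0,0],1],[[-120,0,-68],[0,0,0],1],[[-180,0,-68],[0,0,0],1],[[-240,0,-68],[0,0,0],1]]'

```text
clock: 7.45
tcp_pos: [0.6655, -0.021, 0.275]
orientation: [0.001, 0.105, 0.995, -0.0]
wrist_force: [1.2, 0.4, 1.2]
finger_gap: 0.0001
grip_force: 0.0
```

move_arm --targets '[[[-5,-1,0],[0,0,0],1],[[-5,-1,0],[0,0,0],1]]'

```text
clock: 7.7
tcp_pos: [0.6677, -0.0226, 0.2738]
orientation: [-0.001, 0.105, 0.994, 0.0]
wrist_force: [-0.9, 0.8, 1.0]
finger_gap: 0.0
grip_force: 0.0
```

move_arm --targets '[[[-5,0,0],[0,0,0],1],[[-5,0,40],[0,0,0],1],[[-5,0,80],[0,0,0],1],[[-5,0,120],[0,0,0],1],[[-5,0,120],[0,0,0],1]]'

```text
clock: 8.32
tcp_pos: [0.6694, -0.0226, 0.1534]
orientation: [-0.003, 0.104, 0.995, 0.0]
wrist_force: [0.1, 0.2, 1.0]
finger_gap: 0.0001
grip_force: 0.0
```

```bash
cat > f.py <<'E'
from h import *
import sys
q=env.read_camera('side'); save(q,'x')
b=cv2.imread('pics/x.png')[120:290,220:370]
cv2.imwrite('pics/%s.png'%sys.argv[1],cv2.resize(b,None,fx=3.4,fy=3.4,interpolation=cv2.INTER_CUBIC))
s=st(); print(s['tcp_pos'],s['clock'],s['wrist_force'],s['ft_torque'])
for n in ['thumb_plate','nut']: print(n,[(np.round(x['centre'],4).tolist(),round(x['confidence'],2)) for x in env.landmark_of(n,q)[:2]])
E
python3 f.py c3
```

```text
[ 0.67110328 -0.02291955  0.15597124] 8.375 [0.09260457 0.81332437 0.37965542] [ 0.02198894 -0.00489635 -0.01879857]
thumb_plate [([0.6717, -0.0243, 0.1306], 0.65), ([0.4832, 0.0158, 0.0323], 0.41)]
nut [([0.5906, -0.0029, 0.1355], 0.83)]
```

View pics/c3.png

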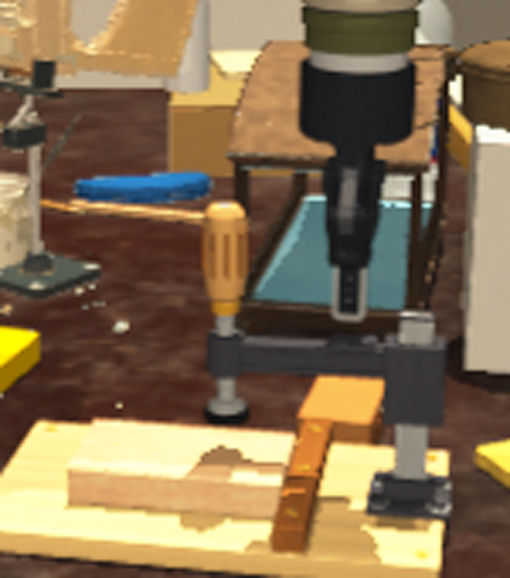

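The side crop shows the shut fingertips at (348,315), directly above the ribbed plate at (350,340), between handle and bar.

move_arm --targets '[[[0,0,10],[0,0,0],1],[[0,0,13],[0,0,0],1],[[0,0,16],[0,0,0],1],[[0,0,18],[0,0,0],1],[[0,0,20],[0,0,0],1]]'

```text
clock: 9.1
tcp_pos: [0.6725, -0.0234, 0.1354]
orientation: [0.0, 0.105, 0.995, 0.0]
wrist_force: [-0.5, -0.2, 1.4]
finger_gap: -0.0002
grip_force: 0.7
```

move_arm --targets '[[[0,0,2],[0,0,0],1],[[0,0,4],[0,0,0],1],[[0,0,6],[0,0,0],1],[[0,0,8],[0,0,0],1]]'

```text
clock: 9.6
tcp_pos: [0.6724, -0.0234, 0.1272]
orientation: [0.0, 0.105, 0.995, 0.0]
wrist_force: [-1.0, -0.1, 0.5]
finger_gap: -0.0
grip_force: 0.6
```

move_arm --targets '[[[0,0,1.5],[0,0,0],1],[[0,0,3],[0,0,0],1],[[0,0,4.5],[0,0,0],1],[[0,0,6],[0,0,0],1]]'

```text
clock: 10.1
tcp_pos: [0.6725, -0.0234, 0.1212]
orientation: [0.0, 0.105, 0.995, 0.0]
wrist_force: [-1.0, 0.9, 1.1]
finger_gap: 0.0
grip_force: 0.6
```

```bash
python3 f.py c4
```

```text
[ 0.67243179 -0.02336838  0.12101075] 10.15 [-0.06205869 -0.03963904  0.89088355] [-0.10985853 -0.00873034  0.01156009]
thumb_plate [([0.6712, -0.0227, 0.1157], 0.58)]
nut [([0.5877, -0.0022, 0.1192], 0.65), ([0.6837, 0.1354, -0.0043], 0.65)]
```

move_arm --targets '[[[0,0,1],[0,0,0],1],[[0,0,2],[0,0,0],1],[[0,0,2.5],[0,0,0],1]]'

```text
clock: 10.62
tcp_pos: [0.6725, -0.0233, 0.1188]
orientation: [0.0, 0.105, 0.995, 0.0]
wrist_force: [-0.2, -0.8, 1.8]
finger_gap: 0.0005
grip_force: 0.6
```

move_arm --targets '[[[0,0,1],[0,0,0],1],[[0,0,2],[0,0,0],1],[[0,0,2.5],[0,0,0],1]]'

```text
clock: 11.0
tcp_pos: [0.6725, -0.0233, 0.1162]
orientation: [0.0, 0.105, 0.995, 0.0]
wrist_force: [-0.5, -0.3, 1.5]
finger_gap: 0.0003
grip_force: 0.6
```

move_arm --targets '[[[0,0,1],[0,0,0],1],[[0,0,2],[0,0,0],1],[[0,0,2.5],[0,0,0],1]]'

```text
clock: 11.38
tcp_pos: [0.6725, -0.0234, 0.1137]
orientation: [0.0, 0.105, 0.995, 0.0]
wrist_force: [-0.6, -0.1, 1.4]
finger_gap: -0.0001
grip_force: 0.6
```

move_arm --targets '[[[0,0,1],[0,0,0],1],[[0,0,2],[0,0,0],1],[[0,0,2],[0,0,0],1]]'

```text
clock: 11.75
tcp_pos: [0.6724, -0.0233, 0.1117]
orientation: [-0.0, 0.105, 0.995, 0.0]
wrist_force: [0.1, -0.9, 0.7]
finger_gap: -0.0001
grip_force: 0.2
```

move_arm --targets '[[[0,0,1],[0,0,0],1],[[0,0,2],[0,0,0],1],[[0,0,2],[0,0,0],1]]'

```text
clock: 12.12
tcp_pos: [0.6728, -0.0234, 0.1103]
orientation: [0.001, 0.105, 0.995, 0.0]
wrist_force: [-0.8, 0.0, 4.3]
finger_gap: -0.0001
grip_force: 2.4
```

move_arm --targets '[[[0,0,1],[0,0,0],1],[[0,0,2],[0,0,0],1],[[0,0,2],[0,0,0],1]]'

```text
clock: 12.5
tcp_pos: [0.673, -0.0234, 0.1094]
orientation: [0.001, 0.105, 0.995, -0.0]
wrist_force: [-2.9, 0.3, 9.9]
finger_gap: -0.0001
grip_force: 5.0
```

move_arm --targets '[[[0,0,1],[0,0,0],1],[[0,0,1.5],[0,0,0],1],[[0,0,1.5],[0,0,0],1]]'

```text
clock: 12.88
tcp_pos: [0.673, -0.0235, 0.1092]
orientation: [0.001, 0.105, 0.995, -0.0]
wrist_force: [-3.4, 0.4, 15.2]
finger_gap: -0.0
grip_force: 7.9
```

move_arm --targets '[[[0,0,0.2],[0,0,0],1],[[0,0,0.2],[0,0,0],1],[[0,0,0.2],[0,0,0],1]]'

```text
clock: 13.25
tcp_pos: [0.6731, -0.0234, 0.1092]
orientation: [0.002, 0.105, 0.995, -0.0]
wrist_force: [-4.3, 0.0, 15.8]
finger_gap: -0.0003
grip_force: 8.3
```

```bash
python3 f.py c5
```

```text
[ 0.67304517 -0.02340963  0.1091587 ] 13.3 [-4.12873578  0.6327182  17.54229153] [ 0.18093013  0.96892221 -0.02245724]
thumb_plate [([0.6743, -0.0253, 0.1024], 0.42)]
nut [([0.5885, -0.0044, 0.1088], 0.9), ([0.5537, -0.1397, 0.0006], 0.47)]
```

move_arm --targets '[[[0,0,-10],[0,0,0],1],[[0,0,-60],[0,0,0],1],[[0,0,-110],[0,0,0],0],[[0,0,-135],[0,0,0],-1],[[40,0,-135],[0,0,0],-1]]'

```text
clock: 14.02
tcp_pos: [0.6363, -0.016, 0.2424]
orientation: [0.003, 0.105, 0.994, -0.0]
wrist_force: [-0.9, 0.8, 0.6]
finger_gap: 0.0545
grip_force: 0.0
```

move_arm --targets '[[[48,0,0],[0,0,0],-1],[[48,0,0],[0,0,0],-1],[[48,0,0],[0,0,0],-1]]'

```text
clock: 14.4
tcp_pos: [0.5867, -0.0051, 0.2412]
orientation: [0.0, 0.105, 0.995, -0.0]
wrist_force: [0.7, 0.6, -0.1]
finger_gap: 0.0851
grip_force: 0.0
```

```bash
cat > g.py <<'E'
from h import *
s=st(); print(s['tcp_pos'],s['joint_pos'],s['clock'],s['ft_torque'])
p=env.read_camera('side'); 
for n in ['handle_axis','nut']: print(n,[(np.round(x['centre'],4).tolist(),round(x['confidence'],2)) for x in env.landmark_of(n,p)[:2]])
E
python3 g.py; python3 f.py c6
```

```text
[ 0.58674462 -0.00513623  0.24120121] [-1.45530263e-01  3.33570327e-01  9.87126929e-02  1.33520345e+00
  2.02195039e-05  6.40710566e-02] 14.4 [-0.03308804 -0.03986675  0.03651277]
handle_axis [([0.5875, -0.0037, 0.1736], 0.57)]
nut [([0.5896, -0.0043, 0.11], 0.68)]
[ 0.5875199  -0.00539426  0.2409499 ] 14.6 [-0.25804444  0.20866733 -0.18218261] [-0.03078395  0.02173487  0.00223468]
thumb_plate [([0.6704, -0.0236, 0.103], 0.57)]
nut [([0.5909, -0.0031, 0.1082], 0.85)]
```

View pics/c6.png

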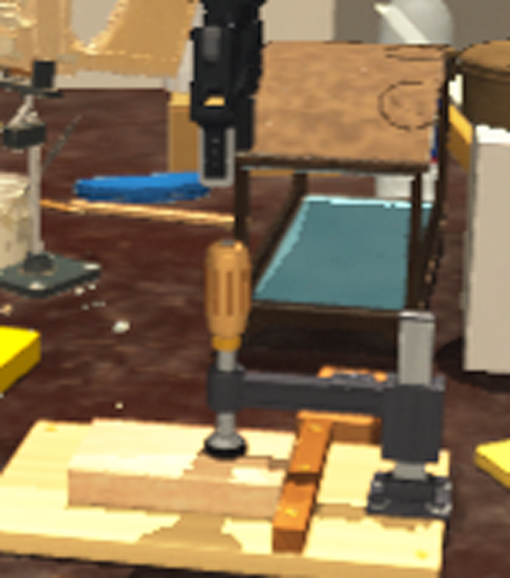

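The side crop shows the foot resting on the blank at (225,443) and the jaw staying bound. The open fingers are above the handle top at (228,243).

move_arm --targets '[[[0,0,40],[0,0,0],-1],[[0,0,75],[0,0,0],-1],[[0,0,90],[0,0,0],-1],[[0,0,90],[0,0,0],-1]]'

```text
clock: 15.2
tcp_pos: [0.586, -0.0051, 0.1503]
orientation: [-0.001, 0.105, 0.995, 0.0]
wrist_force: [0.4, 0.1, 0.0]
finger_gap: 0.0856
grip_force: 0.0
```

move_arm --targets '[[[0,0,0],[0,0,0],0],[[0,0,0],[0,0,0],0.2],[[0,0,0],[0,0,0],0.6],[[0,0,0],[0,0,0],0.6],[[0,0,0],[0,0,0],0.6]]' --squeeze 40

```text
clock: 15.82
tcp_pos: [0.5869, -0.005, 0.152]
orientation: [0.001, 0.105, 0.995, 0.0]
wrist_force: [0.2, 0.8, 6.1]
finger_gap: 0.0289
grip_force: 39.3
```

```bash
python3 -c "
from h import *
s=st();print(s['ft_torque'],s['wrist_force'],s['clock'],s['tcp_pos'])"
```

```text
[0.2029519  0.06815074 0.06238208] [0.1866761  0.78763079 6.13411387] 15.825 [ 0.58693262 -0.0049811   0.1520383 ]
```

move_arm --targets '[[[0,0,-1.5],[0,0,0],0.6],[[0,0,-1.5],[0,0,0.6],0.6],[[0,0,-1.4],[0,0,1.2],0.6],[[0,0,-1.3],[0,0,1.8],0.6],[[0,0,-1.2],[0,0,2.4],0.6]]'

```text
clock: 16.45
tcp_pos: [0.5868, -0.005, 0.152]
orientation: [0.0, 0.311, 0.951, 0.0]
wrist_force: [2.5, -0.5, -0.0]
finger_gap: 0.0287
grip_force: 40.3
```

```bash
python3 -c "
from h import *
s=st();print(s['ft_torque'],s['wrist_force'],s['joint_pos'][5],s['tcp_pos'])"
```

```text
[ 0.09802317 -0.4350889   0.20205784] [ 2.49198048 -0.46309926 -0.03380704] 0.48610147883528965 [ 0.58684619 -0.00503364  0.15196044]
```

move_arm --targets '[[[0,0,0.1],[0,0,0.7],0.6],[[0,0,0.2],[0,0,1.4],0.6],[[0,0,0.3],[0,0,2.0],0.6],[[0,0,0.4],[0,0,2.6],0.6],[[0,0,0.4],[0,0,2.6],0.6]]'

```text
clock: 17.08
tcp_pos: [0.5869, -0.0051, 0.1517]
orientation: [0.0, 0.515, 0.857, 0.0]
wrist_force: [3.4, -0.5, -1.5]
finger_gap: 0.0291
grip_force: 40.2
```

```bash
python3 -c "
from h import *
s=st();print(s['ft_torque'],s['wrist_force'],s['joint_pos'][5],s['tcp_pos'])"
```

```text
[ 0.02010764 -0.57357604 -0.2098085 ] [ 3.44976797 -0.54567691 -1.50803913] 0.935822014000816 [ 0.58685623 -0.00507086  0.15169194]
```

move_arm --targets '[[[0,0,0],[0,0,0],-0.4],[[0,0,0],[0,0,0],-0.6],[[0,0,-1],[0,0,-1],-0.6],[[0,0,-1],[0,0,-2],-0.6],[[0,0,-1],[0,0,-3],-0.6]]'

```text
clock: 17.7
tcp_pos: [0.5859, -0.0051, 0.1528]
orientation: [-0.0, 0.273, 0.962, -0.0]
wrist_force: [0.2, 0.5, 0.1]
finger_gap: 0.0685
grip_force: 0.0
```

move_arm --targets '[[[0,0,0],[0,0,-1],-0.6],[[0,0,0],[0,0,-2],-0.6],[[0,0,0],[0,0,-2],-0.6]]'

```text
clock: 18.08
tcp_pos: [0.586, -0.0051, 0.1528]
orientation: [-0.0, 0.105, 0.994, -0.0]
wrist_force: [-0.5, -0.7, -0.4]
finger_gap: 0.0683
grip_force: 0.0
```

```bash
python3 g.py
```

```text
[ 0.58599495 -0.00505744  0.15277567] [-1.45555342e-01  3.67868034e-01 -7.06527222e-02  1.13294710e+00
 -3.37504868e-05  6.54997707e-02] 18.075 [-0.06378679  0.03663009 -0.01198359]
handle_axis [([0.5877, -0.0074, 0.1723], 0.67)]
nut [([0.5884, -0.0017, 0.1087], 0.56)]
```

move_arm --targets '[[[0,0,-0.5],[0,0,0],0.2],[[0,0,-0.5],[0,0,0],0.6],[[0,0,-0.5],[0,0,0],0.6],[[0,0,-0.5],[0,0,0],0.6]]'

```text
clock: 18.73
tcp_pos: [0.5864, -0.0049, 0.1536]
orientation: [0.0, 0.105, 0.995, 0.0]
wrist_force: [-0.0, 1.6, 2.2]
finger_gap: 0.0289
grip_force: 39.4
```

move_arm --targets '[[[0,0,0],[0,0,0.6],0.6],[[0,0,0],[0,0,1.2],0.6],[[0,0,0.1],[0,0,1.8],0.6],[[0,0,0.2],[0,0,2.4],0.6],[[0,0,0.3],[0,0,3.0],0.6]]'

```text
clock: 19.35
tcp_pos: [0.5865, -0.0047, 0.1532]
orientation: [0.0, 0.36, 0.933, 0.0]
wrist_force: [-0.1, 1.3, 0.3]
finger_gap: 0.029
grip_force: 39.4
```

```bash
python3 -c "
from h import *
s=st();print(s['ft_torque'],s['wrist_force'],s['joint_pos'][5],s['tcp_pos'])"
```

```text
[ 0.20620972 -0.03643717  0.19738049] [-0.05046535  1.33185127  0.31233572] 0.5908694988660014 [ 0.58654974 -0.00474762  0.15319776]
```

move_arm --targets '[[[0,0,0.1],[0,0,0.5],0.6],[[0,0,0.2],[0,0,1.0],0.6],[[0,0,0.3],[0,0,1.5],0.6],[[0,0,0.4],[0,0,2.0],0.6]]'

```text
clock: 19.85
tcp_pos: [0.5867, -0.0046, 0.1529]
orientation: [0.0, 0.516, 0.857, 0.0]
wrist_force: [0.8, 0.9, 1.0]
finger_gap: 0.0289
grip_force: 39.4
```

```bash
python3 -c "
from h import *
s=st();print(s['ft_torque'],s['wrist_force'],s['joint_pos'][5],s['tcp_pos'])
p=env.read_camera('side');save(p,'x')
cv2.imwrite('pics/c7.png',cv2.resize(cv2.imread('pics/x.png')[190:280,260:360],(600,540),interpolation=cv2.INTER_CUBIC))
print(st()['ft_torque'])
"
```

```text
[0.27296588 0.02083138 0.2343248 ] [0.78084617 0.89990076 0.99951825] 0.939306672918992 [ 0.58670453 -0.00464352  0.15292525]
[0.30974448 0.01960337 0.06907321]
```

View pics/c7.png

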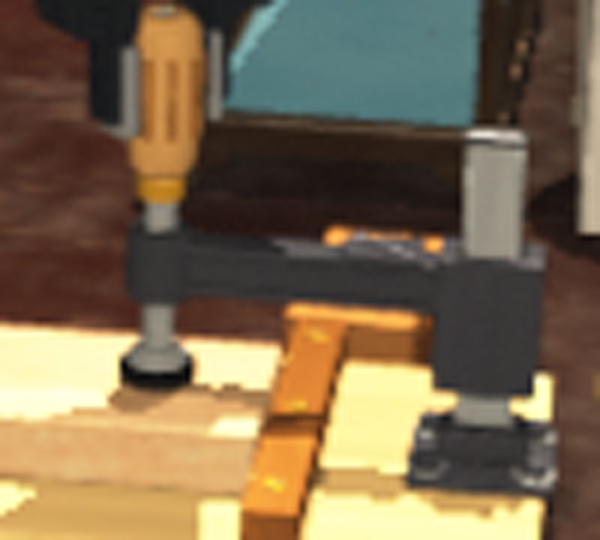

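Foot and blank are in contact, and the arm is tipped up at its handle end at (155,225). The drag torque of about 0.234 N·m matches roughly 42 N under the foot. I'll release and withdraw.

move_arm --targets '[[[0,0,0],[0,0,0],-0.5],[[0,0,0],[0,0,0],-1],[[0,0,0],[0,0,0],-1],[[0,0,-40],[0,0,0],-1],[[0,0,-100],[0,0,0],-1]]'

```text
clock: 20.52
tcp_pos: [0.585, -0.005, 0.2516]
orientation: [-0.002, 0.515, 0.857, -0.001]
wrist_force: [0.8, -0.7, 0.8]
finger_gap: 0.0853
grip_force: 0.0
```

move_arm --targets '[[[0,0,-40],[0,0,0],-1],[[0,0,-40],[0,0,0],-1],[[0,0,-40],[0,0,0],-1]]'

```text
clock: 20.9
tcp_pos: [0.5862, -0.0051, 0.2921]
orientation: [-0.0, 0.515, 0.857, -0.0]
wrist_force: [0.2, -0.3, -0.2]
finger_gap: 0.0854
grip_force: 0.0
```

```bash
python3 g.py; python3 f.py c8
```

```text
[ 0.58620382 -0.00510214  0.29211552] [-1.45613343e-01  3.29541326e-01  2.16408663e-01  1.45813999e+00
  3.20660941e-05  9.36549360e-01] 20.9 [ 0.02139038 -0.02892873 -0.00723817]
handle_axis [([0.5897, -0.0031, 0.175], 0.62)]
nut [([0.5887, -0.0059, 0.1108], 0.87)]
[ 0.58567344 -0.00501208  0.29113609] 21.1 [-0.06024721  0.59941412 -0.28686515] [ 0.04587735 -0.02854674  0.03179947]
thumb_plate [([0.6731, -0.0211, 0.1051], 0.39)]
nut [([0.5891, -0.0051, 0.1098], 0.96)]
```

View pics/c8.png

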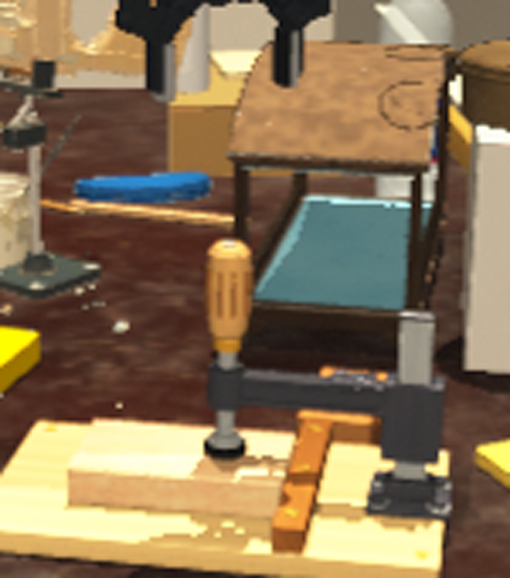

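The gripper is clear. The foot sits on the blank at (225,443), the jaw is bound, and the blank's far end is against the stop at (285,490).

```bash
python3 -c "
from h import *
print(env.hand_in())"
```

```text
the job is handed in; nothing more can be done
None
```

The job is handed in: the blank is against the stop and looks square in the pictures, the jaw is bound on the bar, and the handle was turned 100° clockwise. That is about 40 N under the foot, judged from the turn angle and drag torque, because the foot force can't be read directly.

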